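Clamp the plaster mould shut in its press

TASK

Clamp the plaster mould shut: swing the press's hinged steel strap over and push it all the way down until its rubber pad bears on the mould, and only then swing the T-handled bolt up into the strap's fork until it clicks past its catch and stands fully home. Do not press hard on the brittle plaster with the fingers, leave the planter, jar and cup where they are, and let go when done.

Things in the scene. Friction and masses are not known exactly. Their poses are not given: they have to be found in the camera images.
- press: Mould press, fixed. Wooden base 250 x 150 x 12 mm (origin: centre of underside; x along the 250 mm from the bolt end to the strap-hinge end, z up). Tray rim 45 mm high, 152 x 140 mm outside. Two steel hinge ears at x = +92 mm: 120 mm high, 62 mm wide over both. Two steel bolt cheeks at x = -75 to -105 mm: 90 mm high, y = 16 to 22 mm either side
- mould: White two-part plaster block, 130 mm along the press's x by 116 mm along its y, standing fixed in the middle of the tray; origin: centre of its top face, axes parallel to the press. Its top lies 91 to 99 mm above the bench (moulds differ). Brittle: at most 40 N from the fingers
- mould_top (a point): Centre of the mould's top face
- strap (a joint): Strap angle about its hinge (rad): 0 level, pointing along the press's -x; grows as it swings up, 1.57 upright, 2.2 fully leaned back. The pad meets the mould somewhere between -0.05 and +0.05, depending on the mould's thickness. Stiff hinge, no spring (0.45 N m of friction): stays where it is left
- strap_hinge (a point): Point on the strap's hinge axis (press y), 107 mm above the bench
- strap_grip (a point): Point on the strap's centre line at mid-thickness, 150 mm from the hinge axis. Steel strap 38 mm wide, 8 mm thick, 185 mm long from the hinge axis, 0.3 kg; its last 40 mm are a fork of two 10 mm tines with an 18 mm gap. Raised, it can be pinched across its width. Axes: x along the strap towards the hinge, z out of its upper face
- strap_pad (a point): Centre of the lower face of the strap's round rubber pad, 26 mm across, 85 mm from the hinge axis, 12 mm below the strap's mid-thickness; same axes as strap_grip
- bolt (a joint): Swing-bolt angle (rad): 0 upright, fully home against its stop, in the fork; grows as it leans outward to the press's -x, at most 1.3. Friction hinge (0.25 N m): stays where it is left. From about 0.35 to 0.2 the shank must force apart two sprung balls in the cheeks (about 5 to 10 N at the T bar); past about 0.18 they let it snap in and then hold it under 0.05
- bolt_hinge (a point): Point on the bolt's hinge axis (press y), 30 mm above the bench, 177 mm from the strap hinge in the press's -x
- bolt_bar (a point): Centre of the bolt's T bar, 135 mm from its hinge axis. The bar is a steel rod 16 mm across and 100 mm long, parallel to the press's y; the shank below its middle is 10 mm across with an 18 mm nut, so the free halves beside it, centred 28 mm out, are the place for a finger on either side. The bolt weighs 0.25 kg
- planter: Square terracotta planter with round dimples, 110 x 110 x 100 mm, loose bystander, origin under its centre
- jar: Lidded jar, 70 mm across, 85 mm high, loose bystander, origin under its centre
- cup: White cup, 72 mm across, 80 mm high, loose bystander, origin under its centre

How it is judged:
On the way, in this order (a step that is already met when the one before it is completed fails the run):
1. the strap's pad is down on the mould (within 3 mm of its top) while the bolt still leans outward by more than 0.4 rad (z of strap_pad in the frame of mould_top below 0.003 m and value of joint bolt above 0.4 rad), for 0.2 s.
2. the bolt stands home past its catch (under 0.05 rad) with the strap still down (value of joint bolt below 0.05 rad and z of strap_pad in the frame of mould_top below 0.003 m), for 0.2 s.
At the end, for the whole second after the job is handed in: The strap's pad rests on the mould (within 3 mm), the bolt stands in the fork within 0.05 rad of upright, held by its catch, both at rest (below 0.05 rad/s); planter, jar and cup within 30 mm of where they stood (all of step 2 and velocity of joint bolt between -0.05 and 0.05 rad/s and velocity of joint strap between -0.05 and 0.05 rad/s); the robot touches nothing.
It fails at once if the fingers press on the plaster mould with more than 40 N (contact force between the fingers and mould above 40 N).
It fails at once if the planter, jar or cup is moved by more than 30 mm (distance of any of planter, jar, cup from where it was at the start of the episode above 0.03 m).
It also fails if it takes over 62 s, if anything falls off the work surface, if the arm or the gripper's body presses on something with over 40 N, if the wrist force passes 120 N, or if a joint passes its speed limit or range.

ROBOT

A 6-joint arm with a two-finger parallel gripper is mounted at the origin on the work surface. World frame = base frame: x ahead of the robot, y to its left, z up, the work surface at z = 0. Lengths are in m, angles in rad, forces in N, time in s.
With the tool pointing down it reaches from about 0.3 to 0.75 m from the base axis. Payload 8.5 kg.
Tool frame: the origin (TCP) lies midway between the tips of the shut fingers; the grasp point (between the pads) lies 19 mm behind it (env.hold_point_z is the distance from the TCP to the grasp point, in m); z points along the fingers, y is the line along which they close (so a half turn about z gives the same grasp; the last joint's range is limited). The gripper opens to 88 mm and grips with 3 to 60 N. Pads are 18 mm wide; open, the fingers measure 123 mm over their backs; the gripper's body (75 mm by 187 mm) begins 45 mm behind the grasp point.
Start: joints at [0.943, 0.381, 1.297, -0, 1.464, -0.215], TCP at [0.221, 0.504, 0.239] pointing down, gripper open.
Joint ranges: [-3.11, 3.11], [-0.89, 2.33], [0.22, 2.48], [-1.42, 4.56], [0.17, 2.85], [-2.88, 2.88]. Speed limits (rad/s): [2.39, 2.39, 3.14, 3.14, 3.14, 3.14].

INTERFACE

Orientations are given as a unit quaternion [x, y, z, w].
In Python, from rig import env gives the robot as it stands.
- The arm moves only by the tool apply_moves, never from a script. Its argument "steps" is a list of rows, each an object of numbers: "x", "y", "z": the shift along the tool's x, y, z in units of 1000 mm (1.0 is 1000 mm); "wx", "wy", "wz": the turn, a rotation vector about the tool's x, y, z in units of 6 degrees (1.0 is 6 degrees). In form: [{"x": .., "y": .., "z": .., "wx": .., "wy": .., "wz": ..}, ...]. A call has 1 to 10 rows; each row shifts and turns the commanded pose from where the row before left it, along the tool's axes as they then stand; what a row does not reach is not made up. A row lasts 1/12 s, in which the tool goes at most 41.7 mm and 7.16 degrees, less where a joint would pass 70% of its speed; a pose out of reach is approached as far as the arm can. A call with a number of a shift or a turn outside -1 to 1 is refused whole. A call with a gripper value outside its range is refused whole. "hand" is the opening, from -1 (shut) to 1 (fully open), set as the call begins (left out, the last holds). The fingers move at their own pace and stop on an object; "squeeze" is the grip in N (left out, the last holds). Time passes only in rows, so rows that do not move let the fingers close. It gives the time, the measured TCP pose, the force, the opening and the grip force at its end, in the units of the state.
- env.get_obs(): the state, without advancing time (a new reading comes with each control period).
- env.get_image(name): name is "scene" or "side" or "wrist"; returns (picture, depth): 400x640x3 uint8, blue, green, red; 400x640 float32, m along the optical axis (not along the pixel's ray), 0 where there is no reading.
- env.calibration(name): a dict with "mtx" (3x3 intrinsics, pixels), "k1" (the pictures are not rectified: a ray, as slopes to the right and down, at radius r is drawn at 1 + k1 r^2 times it, then the intrinsics apply), "R" (3x3) and "t" (3): a world point X has camera coordinates R X + t. Camera axes: x right, y down, z forward; pixel columns grow to the right and rows downward; lengths in m; the calibration is good to about 2 mm. A picture is of the moment at which its call begins: read the wrist's pose just before it. calibration takes no time and is no camera call; for the wrist camera it gives the pose at the moment of the call.
- env.sign_off(): hands the job in; it is judged then, once.
The state is a dict: "t": time; "joints": joint angles; "qvel": joint speeds; "joint_efforts": joint torques, N m; "position": TCP position; "ee_rot": TCP orientation; "contact_force": force on the tool from outside, world axes, zero at the start; "moment": the same for the moment, N m; "finger_gap": opening from 0.0 (shut) to 1.0 (fully open); "finger_force": force on a finger pad.
Only numpy, scipy, OpenCV 4.12 (cv2) and the standard library are available. Lean on these libraries where they do the work, as an engineer would, in place of code of your own. Each camera call takes 0.05 s, during which the arm holds its last target. There are 200 camera calls.

## Working session

There is one attempt and no reset: what is moved stays moved. The work goes in short steps, Python scripts to look and compute and a tool call to move; the robot and the scene stay as the last step left them, time stands still between calls to the robot, and variables do not carry over. Pictures are saved under pics/ and viewed, at most 10 in all, crops included, and the job is handed in when it is done.

Besides the shell and the picture viewer there is one more tool, called as a command line: name --argument value ..., lists and objects as JSON in quotes. apply_moves: Moves the arm, as the interface text tells. Shifts and turns lie within -1 to 1; 1 stands for 1000 mm of shift or 6 degrees of turn. Its arguments: {"type":"object","properties":{"steps":{"type":"array","items":{"type":"object","properties":{"x":{"type":"number","minimum":-1,"maximum":1},"y":{"type":"number","minimum":-1,"maximum":1},"z":{"type":"number","minimum":-1,"maximum":1},"wx":{"type":"number","minimum":-1,"maximum":1},"wy":{"type":"number","minimum":-1,"maximum":1},"wz":{"type":"number","minimum":-1,"maximum":1}}}},"hand":{"type":"number"},"squeeze":{"type":"number"}},"required":["steps"]}

```bash
ls; mkdir -p pics; cat > h.py <<'E'
import numpy as np,cv2
from rig import env
from scipy.spatial.transform import Rotation as Ro
def cloud(name):
    c=env.calibration(name); im,d=env.get_image(name)
    K=np.array(c["mtx"]); R=np.array(c["R"]); t=np.array(c["t"])
    v,u=np.mgrid[0:400,0:640]
    p=np.stack([(u-K[0,2])/K[0,0],(v-K[1,2])/K[1,1]],-1)
    q=p.copy()
    for _ in range(8): q=p/(1+c["k1"]*(q**2).sum(-1,keepdims=True))
    P=np.concatenate([q,np.ones((400,640,1))],-1)*d[...,None]
    W=(P-t)@R
    W[d==0]=np.nan
    return im,W,d
E
python3 - <<'E'
from h import *
for n in ["scene","side"]:
    im,W,d=cloud(n); cv2.imwrite(f"pics/{n}0.png",im); np.save(f"{n}0.npy",W)
    print(n,(d>0).mean(), -np.array(env.calibration(n)["R"]).T@env.calibration(n)["t"])
print(env.get_obs(),env.hold_point_z)
E
```

```text
pics
scene 0.99590625 [0.87651728 0.41374328 0.62190808]
side 0.99578515625 [0.47506481 0.59189411 0.7244796 ]
{'t': 0.1, 'joints': array([ 9.42719222e-01,  3.81135210e-01,  1.29814206e+00,  3.30137685e-05,
        1.46359255e+00, -2.15304556e-01]), 'qvel': array([-0.00069548,  0.00010014, -0.0025665 , -0.00083502,  0.00080479,
       -0.00017578]), 'joint_efforts': array([ 3.03588407e-03, -4.38655508e+01, -2.24913204e+01,  7.13803782e-02,
        3.42676020e-02, -1.09813010e-05]), 'position': array([0.22048492, 0.50360894, 0.23821045]), 'ee_rot': array([ 2.04925908e-01,  9.78777280e-01, -5.75923699e-04, -2.76347239e-04]), 'contact_force': array([ 0.20374623, -0.42135272,  0.84915808]), 'moment': array([-0.01437597,  0.00088166,  0.01102167]), 'finger_force': 0.0, 'finger_gap': 0.9981688844612167} 0.0187
```

View pics/scene0.png

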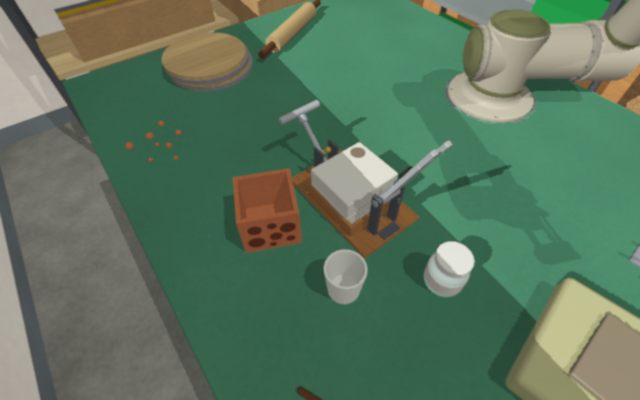

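View pics/side0.png

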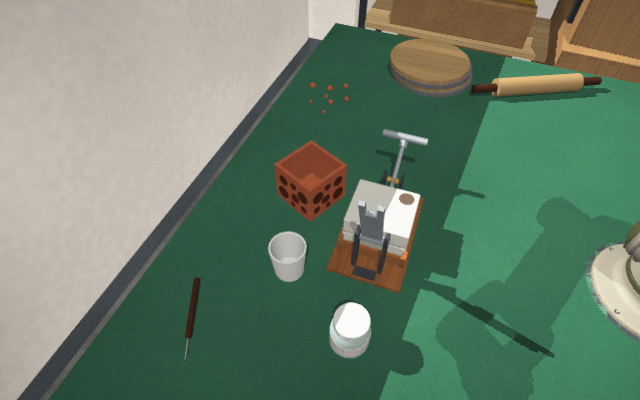

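The scene view shows the press around (370,195), bolt leaning away with its T bar at (300,110), strap raised with its end at (447,147), planter (267,210), cup (345,275), jar (449,268). The side view shows the same, with the bar at (405,137) and the fork at (371,215).

```bash
python3 - <<'E'
from h import *
for n,box in [("scene",(280,90,460,260)),("side",(320,120,440,300))]:
    W=np.load(f"{n}0.npy"); im=cv2.imread(f"pics/{n}0.png")
    hsv=cv2.cvtColor(im,cv2.COLOR_BGR2HSV)
    m=np.zeros((400,640),bool); m[box[1]:box[3],box[0]:box[2]]=1
    z=W[...,2]
    wood=m&(hsv[...,0]<20)&(hsv[...,1]>90)&(abs(z-.012)<.006)
    r=cv2.minAreaRect(W[wood][:,:2].astype(np.float32)*1000); print(n,"wood",wood.sum(),r)
    top=m&(hsv[...,1]<50)&(hsv[...,2]>110)&(z>.085)&(z<.105)
    zt=np.median(z[top]); top&=abs(z-zt)<.004
    r=cv2.minAreaRect(W[top][:,:2].astype(np.float32)*1000); print("mould",top.sum(),zt,r)
    # high things not green
    hi=m&(z>.108)&((hsv[...,0]<45)|(hsv[...,0]>90)|(hsv[...,1]<80))
    k,lab,st,ce=cv2.connectedComponentsWithStats(hi.astype(np.uint8))
    for i in range(1,k):
        if st[i,4]>25:
            P=W[lab==i]; c=P.mean(0); e,V=np.linalg.eigh(np.cov(P.T)); print("comp",st[i],c.round(4),P.min(0).round(3),P.max(0).round(3),V[:,2].round(3))
    # bar by pixel box
    bx=(278,98,322,126) if n=="scene" else (380,126,430,148)
    b=np.zeros((400,640),bool); b[bx[1]:bx[3],bx[0]:bx[2]]=1
    b&=(hsv[...,1]<70)&(z>.05); P=W[b]; print("bar",b.sum(),np.median(P,0),P.min(0).round(3),P.max(0).round(3),np.linalg.eigh(np.cov(P.T))[1][:,2])
    for nm,bb in (dict(planter=(230,165,302,252),cup=(322,250,368,303),jar=(424,242,474,295)) if n=="scene" else dict(planter=(272,140,350,220),cup=(268,232,308,282),jar=(328,302,372,358))).items():
        P=W[bb[1]:bb[3],bb[0]:bb[2]].reshape(-1,3); P=P[P[:,2]>.02]; print(nm,P.min(0).round(3),P.max(0).round(3))
E
```

```text
scene wood 1927 ((598.758544921875, 60.41383361816406), (259.0950012207031, 250.33935546875), 1.645389199256897)
mould 2842 0.09155284429657085 ((544.618896484375, 12.075164794921875), (130.54722595214844, 210.2908477783203), 2.03606915473938)
comp [280 100  40  25 384] [ 0.5499 -0.1185  0.1255] [ 0.497 -0.131  0.109] [ 0.598 -0.102  0.133] [-1.    -0.026  0.011]
comp [372 140  80  66 894] [0.5483 0.1859 0.1939] [0.509 0.138 0.108] [0.574 0.224 0.28 ] [-0.048  0.387  0.921]
bar 406 [ 0.55014552 -0.11847173  0.12699096] [ 0.497 -0.132  0.102] [ 0.598 -0.097  0.133] [-0.99988068 -0.01338963  0.00770373]
planter [ 0.645 -0.062  0.02 ] [0.79  0.083 0.103]
cup [0.649 0.173 0.02 ] [0.72  0.245 0.083]
jar [0.496 0.269 0.02 ] [0.563 0.338 0.087]
side wood 1747 ((580.8801879882812, 67.95684051513672), (243.91250610351562, 249.77305603027344), 6.061426639556885)
mould 2298 0.09162287670849532 ((544.4682006835938, 11.440048217773438), (129.3902587890625, 210.8640899658203), 1.3336923122406006)
comp [383 129  46  21 392] [ 0.5469 -0.1195  0.1254] [ 0.497 -0.133  0.108] [ 0.597 -0.103  0.134] [-1.    -0.029 -0.001]
comp [354 201  37  46 974] [0.5386 0.185  0.1879] [0.507 0.136 0.108] [0.573 0.223 0.281] [-0.001  0.383  0.924]
bar 383 [ 0.54694358 -0.11980498  0.12705954] [ 0.497 -0.133  0.109] [ 0.597 -0.104  0.134] [-0.99956722 -0.02934308 -0.00208873]
planter [ 0.596 -0.062  0.02 ] [0.791 0.115 0.104]
cup [0.649 0.172 0.02 ] [0.719 0.243 0.083]
jar [0.492 0.272 0.02 ] [0.562 0.336 0.089]
```

apply_moves --steps '[{"wz": 1}, {"wz": 1}, {"wz": 1}, {"wz": 1}, {"wz": 1}, {"wz": 1}, {"wz": 1}, {"wz": 1}, {"wz": 1}, {"wz": 1}]' --hand -1 --squeeze 20

```text
validation failed for argument at $.st...
```

```bash
python3 - <<'E'
from h import *
for n,box in [("scene",(305,140,410,225)),("side",(335,175,430,260))]:
    W=np.load(f"{n}0.npy"); im=cv2.imread(f"pics/{n}0.png")
    hsv=cv2.cvtColor(im,cv2.COLOR_BGR2HSV); z=W[...,2]
    m=np.zeros((400,640),np.uint8); m[box[1]:box[3],box[0]:box[2]]=1
    m[(abs(z-.0916)>.004)|(hsv[...,1]>60)|np.isnan(z)]=0
    m=cv2.morphologyEx(m,cv2.MORPH_OPEN,np.ones((7,7)))
    P=W[m>0]; print(n,"mould",m.sum(),np.median(P[:,2]),cv2.minAreaRect(P[:,:2].astype(np.float32)*1000),np.percentile(P,[1,99],axis=0).round(4))
    f=(z>.15)&(W[...,0]>.48)&(W[...,0]<.6)&(W[...,1]>.1)&(W[...,1]<.25)
    P=W[f]; print("strap",f.sum(),P.mean(0),P.min(0).round(4),P.max(0).round(4))
    for zz in (.17,.2,.23,.26):
        Q=P[abs(P[:,2]-zz)<.008]; print(zz,Q.min(0).round(4),Q.max(0).round(4))
o=env.get_obs(); print(o["t"],o["position"],Ro.from_quat(o["ee_rot"]).as_matrix().round(3))
E
```

```text
scene mould 2607 0.09165731825468659 ((542.8892822265625, 58.336761474609375), (130.23394775390625, 116.28173065185547), 1.7391886711120605) [[0.4818 0.0043 0.0886]
 [0.607  0.116  0.0938]]
strap 617 [0.54719582 0.19999524 0.2279184 ] [0.5194 0.1654 0.15  ] [0.5592 0.2243 0.28  ]
0.17 [0.521  0.1709 0.1626] [0.5592 0.183  0.1776]
0.2 [0.5216 0.1741 0.1921] [0.5588 0.1952 0.2073]
0.23 [0.5209 0.1945 0.2221] [0.5587 0.2085 0.2379]
0.26 [0.5203 0.2068 0.2521] [0.5586 0.2209 0.2678]
side mould 2081 0.09164959141781615 ((543.383544921875, 57.09797668457031), (129.428466796875, 117.45452880859375), 1.25113844871521) [[0.4797 0.0027 0.089 ]
 [0.6061 0.1142 0.0941]]
strap 641 [0.53859724 0.19968063 0.22260226] [0.5198 0.1705 0.1503] [0.5585 0.2233 0.2811]
0.17 [0.521  0.1716 0.1623] [0.5585 0.1829 0.1779]
0.2 [0.5205 0.1851 0.1927] [0.5573 0.195  0.2078]
0.23 [0.5202 0.1965 0.2224] [0.5578 0.2073 0.238 ]
0.26 [0.5199 0.2089 0.2524] [0.5581 0.2198 0.2679]
0.1 [0.22048492 0.50360894 0.23821045] [[-0.916  0.401 -0.001]
 [ 0.401  0.916 -0.001]
 [ 0.    -0.001 -1.   ]]
```

apply_moves --steps '[{"x": 0.0, "y": 0.0, "z": 0.0, "wx": 0.0, "wy": 0.0, "wz": 0.99}, {"x": 0.0, "y": 0.0, "z": 0.0, "wx": 0.0, "wy": 0.0, "wz": 0.99}]' --hand -1 --squeeze 20

```text
t: 0.27
position: [0.2205, 0.5037, 0.2383]
ee_rot: [0.307, 0.952, -0.0, -0.0]
contact_force: [-0.5, -0.5, -1.4]
finger_gap: 0.872
finger_force: 0.0
```

apply_moves --steps '[{"wz": 0.99}, {"wz": 0.99}, {"wz": 0.99}, {"wz": 0.99}, {"wz": 0.99}, {"wz": 0.99}, {"wz": 0.99}, {"wz": 0.99}, {"wz": 0.99}]'

```text
validation failed for argument at $.st...
```

apply_moves --steps '[{"x": 0, "y": 0, "z": 0, "wx": 0, "wy": 0, "wz": 0.98}, {"x": 0, "y": 0, "z": 0, "wx": 0, "wy": 0, "wz": 0.98}, {"x": 0, "y": 0, "z": 0, "wx": 0, "wy": 0, "wz": 0.98}, {"x": 0, "y": 0, "z": 0, "wx": 0, "wy": 0, "wz": 0.98}, {"x": 0, "y": 0, "z": 0, "wx": 0, "wy": 0, "wz": 0.98}, {"x": 0, "y": 0, "z": 0, "wx": 0, "wy": 0, "wz": 0.98}, {"x": 0, "y": 0, "z": 0, "wx": 0, "wy": 0, "wz": 0.98}, {"x": 0, "y": 0, "z": 0, "wx": 0, "wy": 0, "wz": 0.98}, {"x": 0, "y": 0, "z": 0, "wx": 0, "wy": 0, "wz": 0.98}]'

```text
t: 1.02
position: [0.2205, 0.5037, 0.2384]
ee_rot: [0.699, 0.715, -0.0, 0.0]
contact_force: [0.5, -0.2, 0.4]
finger_gap: 0.187
finger_force: 0.0
```

apply_moves --steps '[{"x": -0.022, "y": 0.0313, "z": -0.0012, "wx": 0, "wy": 0, "wz": 0}, {"x": -0.022, "y": 0.0313, "z": -0.0012, "wx": 0, "wy": 0, "wz": 0}, {"x": -0.022, "y": 0.0313, "z": -0.0012, "wx": 0, "wy": 0, "wz": 0}, {"x": -0.022, "y": 0.0313, "z": -0.0012, "wx": 0, "wy": 0, "wz": 0}, {"x": -0.022, "y": 0.0313, "z": -0.0012, "wx": 0, "wy": 0, "wz": 0}, {"x": -0.022, "y": 0.0313, "z": -0.0012, "wx": 0, "wy": 0, "wz": 0}, {"x": -0.022, "y": 0.0313, "z": -0.0012, "wx": 0, "wy": 0, "wz": 0}, {"x": -0.022, "y": 0.0313, "z": -0.0012, "wx": 0, "wy": 0, "wz": 0}, {"x": -0.022, "y": 0.0313, "z": -0.0012, "wx": 0, "wy": 0, "wz": 0}, {"x": -0.022, "y": 0.0313, "z": -0.0012, "wx": 0, "wy": 0, "wz": 0}]'

```text
t: 1.85
position: [0.5407, 0.2909, 0.2505]
ee_rot: [0.698, 0.717, -0.0, -0.0]
contact_force: [-0.6, 0.6, 0.7]
finger_gap: 0.008
finger_force: 0.0
```

apply_moves --steps '[{"x": -0.014, "y": 0, "z": 0, "wx": 0, "wy": 0, "wz": 0}, {"x": -0.014, "y": 0, "z": 0, "wx": 0, "wy": 0, "wz": 0}, {"x": -0.014, "y": 0, "z": 0, "wx": 0, "wy": 0, "wz": 0}, {"x": -0.014, "y": 0, "z": 0, "wx": 0, "wy": 0, "wz": 0}, {"x": -0.014, "y": 0, "z": 0, "wx": 0, "wy": 0, "wz": 0}, {"x": -0.014, "y": 0, "z": 0, "wx": 0, "wy": 0, "wz": 0}, {"x": -0.014, "y": 0, "z": 0, "wx": 0, "wy": 0, "wz": 0}, {"x": -0.014, "y": 0, "z": 0, "wx": 0, "wy": 0, "wz": 0}, {"x": -0.014, "y": 0, "z": 0, "wx": 0, "wy": 0, "wz": 0}, {"x": -0.014, "y": 0, "z": 0, "wx": 0, "wy": 0, "wz": 0}]'

```text
t: 2.68
position: [0.543, 0.1512, 0.2508]
ee_rot: [0.697, 0.717, 0.0, -0.0]
contact_force: [1.0, 3.4, 0.6]
finger_gap: 0.004
finger_force: 1.6
```

```bash
python3 - <<'E'
from h import *
im,W,d=cloud("side"); a=im[90:300,300:560]
im,W,d=cloud("scene"); b=im[40:250,270:530]
cv2.imwrite("pics/p1.png",cv2.resize(np.hstack([a,b]),(800,323)))
print(env.get_obs()["t"])
E
```

```text
2.7833
```

View pics/p1.png

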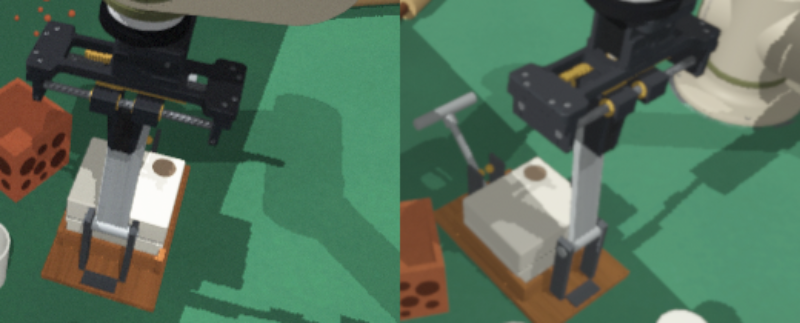

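The strap stands about upright with the fingers behind its end, left panel (122,150), right panel (588,160). Next, follow its arc down.

apply_moves --steps '[{"x": -0.011, "y": 0, "z": 0.004, "wx": 0, "wy": 0, "wz": 0}, {"x": -0.011, "y": 0, "z": 0.004, "wx": 0, "wy": 0, "wz": 0}, {"x": -0.017, "y": 0, "z": 0.006, "wx": 0, "wy": 0, "wz": 0}, {"x": -0.017, "y": 0, "z": 0.007, "wx": 0, "wy": 0, "wz": 0}, {"x": -0.015, "y": 0, "z": 0.01, "wx": 0, "wy": 0, "wz": 0}, {"x": -0.015, "y": 0, "z": 0.011, "wx": 0, "wy": 0, "wz": 0}, {"x": -0.01, "y": 0, "z": 0.015, "wx": 0, "wy": 0, "wz": 0}, {"x": -0.009, "y": 0, "z": 0.016, "wx": 0, "wy": 0, "wz": 0}, {"x": -0.005, "y": 0, "z": 0.016, "wx": 0, "wy": 0, "wz": 0}, {"x": -0.005, "y": 0, "z": 0.017, "wx": 0, "wy": 0, "wz": 0}]'

```text
t: 3.62
position: [0.5463, 0.036, 0.144]
ee_rot: [0.698, 0.717, -0.0, 0.001]
contact_force: [1.9, -0.4, 2.2]
finger_gap: 0.006
finger_force: 1.2
```

apply_moves --steps '[{"x": 0, "y": -0.001, "z": 0.006, "wx": 0, "wy": 0, "wz": 0}, {"x": 0, "y": -0.001, "z": 0.006, "wx": 0, "wy": 0, "wz": 0}, {"x": 0, "y": -0.001, "z": 0.006, "wx": 0, "wy": 0, "wz": 0}, {"x": 0, "y": 0, "z": 0.006, "wx": 0, "wy": 0, "wz": 0}, {"x": 0, "y": 0, "z": 0.005, "wx": 0, "wy": 0, "wz": 0}, {"x": 0, "y": 0, "z": 0.004, "wx": 0, "wy": 0, "wz": 0}, {"x": 0, "y": 0, "z": 0.002, "wx": 0, "wy": 0, "wz": 0}, {"x": 0, "y": 0, "z": 0.001, "wx": 0, "wy": 0, "wz": 0}]'

```text
t: 4.28
position: [0.5434, 0.0374, 0.1086]
ee_rot: [0.697, 0.717, -0.0, -0.0]
contact_force: [-0.6, -1.0, 2.3]
finger_gap: 0.009
finger_force: 1.2
```

Press until the force rises.

apply_moves --steps '[{"x": 0, "y": 0, "z": 0.001, "wx": 0, "wy": 0, "wz": 0}, {"x": 0, "y": 0, "z": 0.001, "wx": 0, "wy": 0, "wz": 0}, {"x": 0, "y": 0, "z": 0, "wx": 0, "wy": 0, "wz": 0}]'

```text
t: 4.53
position: [0.5434, 0.0374, 0.1077]
ee_rot: [0.697, 0.717, 0.0, 0.0]
contact_force: [-3.1, -1.0, 9.2]
finger_gap: 0.005
finger_force: 4.7
```

apply_moves --steps '[{"x": 0, "y": 0, "z": 0.001, "wx": 0, "wy": 0, "wz": 0}, {"x": 0, "y": 0, "z": 0.001, "wx": 0, "wy": 0, "wz": 0}, {"x": 0, "y": 0, "z": 0, "wx": 0, "wy": 0, "wz": 0}, {"x": 0, "y": 0, "z": 0, "wx": 0, "wy": 0, "wz": 0}]'

```text
t: 4.87
position: [0.5434, 0.0374, 0.1075]
ee_rot: [0.697, 0.717, 0.001, 0.001]
contact_force: [-8.9, -1.8, 24.3]
finger_gap: 0.01
finger_force: 12.7
```

apply_moves --steps '[{"x": 0, "y": 0, "z": -0.01, "wx": 0, "wy": 0, "wz": 0}, {"x": 0, "y": 0, "z": -0.03, "wx": 0, "wy": 0, "wz": 0}, {"x": 0, "y": 0, "z": -0.035, "wx": 0, "wy": 0, "wz": 0}, {"x": -0.038, "y": 0, "z": 0, "wx": 0, "wy": 0, "wz": 0}, {"x": -0.038, "y": 0, "z": 0, "wx": 0, "wy": 0, "wz": 0}, {"x": -0.038, "y": 0, "z": 0, "wx": 0, "wy": 0, "wz": 0}, {"x": -0.038, "y": 0, "z": 0, "wx": 0, "wy": 0, "wz": 0}, {"x": -0.038, "y": 0, "z": 0, "wx": 0, "wy": 0, "wz": 0}, {"x": -0.004, "y": 0, "z": 0, "wx": 0, "wy": 0, "wz": 0}, {"x": 0, "y": 0, "z": 0, "wx": 0, "wy": 0, "wz": 0}]' --hand -0.11

```text
t: 5.7
position: [0.5484, -0.1582, 0.1794]
ee_rot: [0.699, 0.715, 0.0, -0.0]
contact_force: [0.4, -0.4, -0.5]
finger_gap: 0.444
finger_force: 0.0
```

```bash
python3 - <<'E'
from h import *
im,W,d=cloud("side"); a=im[90:300,300:560]
f=(W[...,0]>.515)&(W[...,0]<.57)&(W[...,1]>-.02)&(W[...,1]<.145)&(W[...,2]>.1)&(W[...,2]<.13)
P=W[f]; print("strap top",f.sum())
for y in (0,.03,.06,.09,.12):
    Q=P[abs(P[:,1]-y)<.012]; print(y,np.median(Q,0) if len(Q) else None)
im,W,d=cloud("scene"); b=im[40:250,270:530]
cv2.imwrite("pics/p2.png",cv2.resize(np.hstack([a,b]),(800,323)))
for y in (0,.03,.06,.09,.12):
    f=(W[...,0]>.515)&(W[...,0]<.57)&(abs(W[...,1]-y)<.012)&(W[...,2]>.1)&(W[...,2]<.13); print(y,f.sum(),np.median(W[f],0))
b=(abs(W[...,0]-.5475)<.06)&(abs(W[...,1]+.118)<.03)&(W[...,2]>.1)&(W[...,2]<.145);Q=W[b];print("bar",Q.min(0),Q.max(0))
o=env.get_obs(); print(o["t"],o["position"],o["finger_gap"])
E
```

```text
strap top 1160
0 [0.54321837 0.00310582 0.10561063]
0.03 [0.54247881 0.02990905 0.10683168]
0.06 [0.54268247 0.06021534 0.10795972]
0.09 [0.54116547 0.09037617 0.10875462]
0.12 [0.54117125 0.12026953 0.10985523]
0 119 [0.54616306 0.00270677 0.10566333]
0.03 178 [0.54578651 0.03006991 0.10662675]
0.06 192 [0.54462868 0.06034472 0.10779728]
0.09 206 [0.54418983 0.08981226 0.10879604]
0.12 220 [0.54362903 0.11990342 0.10980228]
bar [ 0.49698715 -0.13141482  0.10030128] [ 0.59749206 -0.09341128  0.13283976]
5.8 [ 0.54844333 -0.15559666  0.1795921 ] 0.4449938371202134
```

View pics/p2.png

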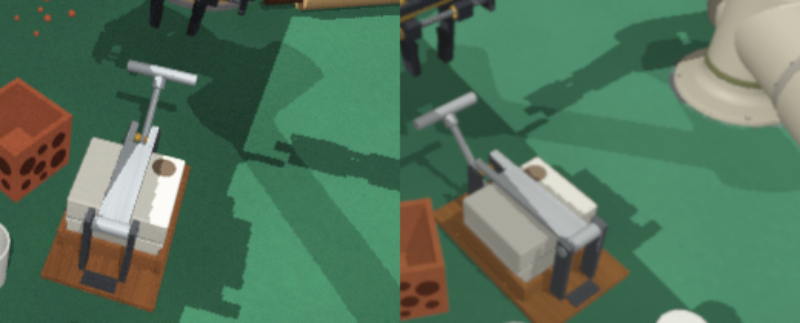

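Strap lies over the mould with the pad down, left panel (130,195), and the bolt still leans out with its bar at (162,73). The fingers are outside the bar.

apply_moves --steps '[{"x": 0, "y": 0, "z": 0.034, "wx": 0, "wy": 0, "wz": 0}, {"x": 0, "y": 0, "z": 0.034, "wx": 0, "wy": 0, "wz": 0}, {"x": 0, "y": 0, "z": 0, "wx": 0, "wy": 0, "wz": 0}, {"x": 0.009, "y": 0, "z": 0, "wx": 0, "wy": 0, "wz": 0}, {"x": 0.009, "y": 0, "z": 0, "wx": 0, "wy": 0, "wz": 0}, {"x": 0.01, "y": 0, "z": -0.008, "wx": 0, "wy": 0, "wz": 0}, {"x": 0.01, "y": 0, "z": -0.008, "wx": 0, "wy": 0, "wz": 0}, {"x": 0.008, "y": 0, "z": -0.005, "wx": 0, "wy": 0, "wz": 0}, {"x": 0.008, "y": 0, "z": -0.004, "wx": 0, "wy": 0, "wz": 0}, {"x": 0.007, "y": 0, "z": -0.004, "wx": 0, "wy": 0, "wz": 0}]'

```text
t: 6.63
position: [0.5485, -0.0951, 0.1446]
ee_rot: [0.697, 0.717, 0.001, 0.004]
contact_force: [2.0, -4.1, 2.6]
finger_gap: 0.444
finger_force: 2.1
```

apply_moves --steps '[{"x": 0.006, "y": 0, "z": -0.002, "wx": 0, "wy": 0, "wz": 0}, {"x": 0.006, "y": 0, "z": -0.002, "wx": 0, "wy": 0, "wz": 0}, {"x": 0.006, "y": 0, "z": -0.001, "wx": 0, "wy": 0, "wz": 0}, {"x": 0.006, "y": 0, "z": 0, "wx": 0, "wy": 0, "wz": 0}, {"x": 0.006, "y": 0, "z": 0, "wx": 0, "wy": 0, "wz": 0}, {"x": 0.006, "y": 0, "z": 0, "wx": 0, "wy": 0, "wz": 0}, {"x": 0.006, "y": 0, "z": 0, "wx": 0, "wy": 0, "wz": 0}, {"x": 0.006, "y": 0, "z": 0, "wx": 0, "wy": 0, "wz": 0}, {"x": 0.003, "y": 0, "z": 0, "wx": 0, "wy": 0, "wz": 0}, {"x": 0, "y": 0, "z": 0, "wx": 0, "wy": 0, "wz": 0}]'

```text
t: 7.47
position: [0.5456, -0.0456, 0.1462]
ee_rot: [0.697, 0.717, -0.001, 0.001]
contact_force: [-0.9, -11.3, 2.4]
finger_gap: 0.442
finger_force: 5.5
```

apply_moves --steps '[{"x": 0.001, "y": 0, "z": 0, "wx": 0, "wy": 0, "wz": 0}, {"x": 0.001, "y": 0, "z": 0, "wx": 0, "wy": 0, "wz": 0}, {"x": 0.001, "y": 0, "z": 0, "wx": 0, "wy": 0, "wz": 0}, {"x": 0, "y": 0, "z": 0, "wx": 0, "wy": 0, "wz": 0}, {"x": 0, "y": 0, "z": 0, "wx": 0, "wy": 0, "wz": 0}]'

```text
t: 7.88
position: [0.5456, -0.0453, 0.1463]
ee_rot: [0.698, 0.716, -0.003, 0.003]
contact_force: [-2.7, -23.4, 2.6]
finger_gap: 0.444
finger_force: 12.0
```

It is stiff against the stop. Back off, lift clear and check.

apply_moves --steps '[{"x": -0.01, "y": 0, "z": 0, "wx": 0, "wy": 0, "wz": 0}, {"x": -0.02, "y": 0, "z": 0, "wx": 0, "wy": 0, "wz": 0}, {"x": -0.03, "y": 0, "z": 0, "wx": 0, "wy": 0, "wz": 0}, {"x": -0.03, "y": 0, "z": -0.02, "wx": 0, "wy": 0, "wz": 0}, {"x": -0.02, "y": 0, "z": -0.035, "wx": 0, "wy": 0, "wz": 0}, {"x": -0.02, "y": 0, "z": -0.035, "wx": 0, "wy": 0, "wz": 0}, {"x": 0, "y": 0, "z": 0, "wx": 0, "wy": 0, "wz": 0}, {"x": 0, "y": 0, "z": 0, "wx": 0, "wy": 0, "wz": 0}]'

```text
t: 8.55
position: [0.5493, -0.1718, 0.2368]
ee_rot: [0.698, 0.716, 0.001, 0.001]
contact_force: [0.5, -0.5, -1.1]
finger_gap: 0.446
finger_force: 0.0
```

```bash
python3 - <<'E'
from h import *
ims=[]
for n,(r,c) in dict(side=(90,300),scene=(40,270)).items():
    im,W,d=cloud(n); ims.append(im[r:r+210,c:c+260])
    b=(abs(W[...,0]-.545)<.07)&(abs(W[...,1]+.025)<.05)&(W[...,2]>.15)&(W[...,2]<.19);Q=W[b]
    print("bar",b.sum(),Q.min(0),Q.max(0),np.median(Q,0), "upper",Q[Q[:,2]>.17].mean(0))
    for y in (.03,.067,.12):
        f=(W[...,0]>.53)&(W[...,0]<.555)&(abs(W[...,1]-y)<.012)&(W[...,2]>.1)&(W[...,2]<.13); print(y,np.median(W[f][:,2]))
cv2.imwrite("pics/p3.png",cv2.resize(np.hstack(ims),(800,323)))
E
```

```text
bar 441 [ 0.49513752 -0.03493487  0.15004285] [ 0.59469172 -0.01819717  0.17467866] [ 0.54421714 -0.02281243  0.16938536] upper [ 0.54451487 -0.02608761  0.17203436]
0.03 0.10668363623434743
0.067 0.10820423602303755
0.12 0.11004659819593912
bar 422 [ 0.49451066 -0.03352427  0.15006427] [ 0.59574126 -0.01584042  0.17469181] [ 0.54836455 -0.02185835  0.1698507 ] upper [ 0.54702088 -0.02509537  0.17192315]
0.03 0.10661297106336771
0.067 0.10816699912593254
0.12 0.10985618289754592
```

View pics/p3.png

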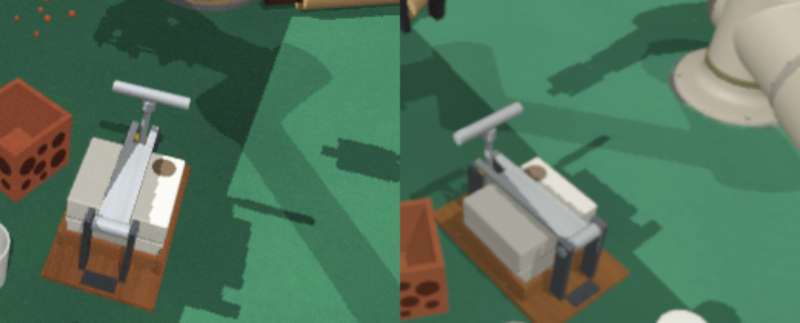

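The bolt stands upright in the fork, with its bar at left panel (150,95). The bar centre is about 1 mm from being over its hinge, the strap is still down, and the gripper is clear.

```bash
python3 -c "
from rig import env
print(env.sign_off())"
```

```text
the job is handed in; nothing more can be done
None
```

The job is handed in, with no verdict returned: the last camera check showed the strap's pad down on the mould and the bolt upright in the fork after meeting a firm stop, with the gripper clear of everything.

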